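# Line up the sundae cups by height on the display board

## Robot

A 7-joint arm with a two-finger parallel gripper is mounted at the origin on the work surface. World frame = base frame: x ahead of the robot, y to its left, z up, the work surface at z = 0. Lengths are in m, angles in rad, forces in N, time in s.
With the tool pointing down it reaches from about 0.425 to 0.925 m from the base axis. Payload 6.8 kg.
Tool frame: the origin (TCP) lies on the mounting face of the last link; the fingertips stand 173 mm ahead of it and the grasp point (between the pads) lies 155 mm ahead of it; z points along the fingers, y is the direction in which the jaws open and shut (so a half turn about z gives the same grasp; the last joint's range is limited). The gripper opens to 85 mm and grips with 20 to 120 N. Pads are 22 mm wide; open, the fingers measure 114 mm over their backs; the gripper's body (76 mm by 85 mm) begins 54 mm behind the grasp point. The pads swing forward as they close: fully open they stand 13 mm farther back than shut.
Start: joints at [-1.292, 0.477, 0.022, 1.555, -0.011, 1.109, -0.083], TCP at [0.255, 0.625, 0.405] pointing down, gripper open.
Joint ranges: [-2.96, 2.96], [-0.34, 2.1], [-1.41, 1.46], [0.24, 2.44], [-1.37, 4.51], [0.17, 1.92], [-2.96, 2.96]. Speed limits (rad/s): [2.39, 2.39, 3.14, 3.14, 3.14, 3.14, 3.14].

## Interface

Orientations are given as a unit quaternion [w, x, y, z].
In Python, from station import sensors, read_camera, bot gives the robot as it stands. The module is installed in compiled form; this text tells all that it offers.
- The arm moves only by the tool play_rows, never from a script. Its argument "commands" is a list of rows, each a list of 4 numbers: the shift along the tool's x, y, z in m, then the turn about the tool's z in degrees. A call has 1 to 20 rows; each row shifts and turns the commanded pose from where the row before left it, along the tool's axes as they then stand; what a row does not reach is not made up. A row lasts 1/10 s, in which the tool goes at most 50 mm and 8.59 degrees, less where a joint would pass 70% of its speed; a pose out of reach is approached as far as the arm can. A call with a gripper value outside its range is refused whole. "claw" is the finger opening in m, from 0 to 0.0854, set as the call begins (left out, the last holds). The fingers move at their own pace and stop on an object; "force" is the grip in N (left out, the last holds). Time passes only in rows, so rows that do not move let the fingers close. It gives the time, the measured TCP pose, the force and the opening at its end, in the units of the state.
- sensors.get_obs(): the state, without advancing time (a new reading comes with each control period).
- read_camera(name): name is "scene" or "top"; returns a dict with "frame" (420x560x3 uint8, blue, green, red), "depth" (420x560 float32, m along the optical axis (not along the pixel's ray), 0 where there is no reading), "fx", "fy", "cx", "cy" (pixels), "rvec" (rotation vector, rad) and "tvec" (3), from world to camera coordinates, as OpenCV has them. Camera axes: x right, y down, z forward; pixel columns grow to the right and rows downward; lengths in m; the calibration is good to about 2 mm. A picture is of the moment at which its call begins.
- bot.hand_in(): hands the job in, once; it reports no verdict.
The state is a dict: "t": time; "q": joint angles; "joint_vel": joint speeds; "joint_torque": joint torques, N m; "eef_pos": TCP position; "tool_rot": TCP orientation; "contact_force": force on the tool from outside, world axes, zero at the start; "torque": the same for the moment, N m; "gripper_width": opening from 0.0 (shut) to 1.0 (fully open).
Only numpy, scipy, OpenCV 4.12 (cv2) and the standard library are available. Lean on these libraries where they do the work, as an engineer would, in place of code of your own. Each camera call takes 0.05 s, during which the arm holds its last target.

## Task

Set out the size display: stand the four steel sundae cups upright on the row of marble coasters, one in the middle of each, in order of height, with the tallest on the coaster next to the brass bell and the shortest on the coaster farthest from it. Leave the bell and the glass coupe upright and where they stand, and let go of the cups.

Things in the scene. Friction and masses are not known exactly. Their poses are not given: they have to be found in the camera images.
- cup_a: The shortest of four loose, empty, round fluted steel sundae cups, straight sided, open at the top: 42 mm outside diameter, 48 mm tall, wall 3 mm, about 50 g. It starts upright on the counter, anywhere in the near row. Origin at the centre of its underside; z up its axis.
- cup_b: The second shortest of four loose, empty, round fluted steel sundae cups, straight sided, open at the top: 48 mm outside diameter, 64 mm tall, wall 3 mm, about 70 g. It starts upright on the counter, anywhere in the near row. Origin at the centre of its underside; z up its axis.
- cup_c: The second tallest of four loose, empty, round fluted steel sundae cups, straight sided, open at the top: 54 mm outside diameter, 82 mm tall, wall 3 mm, about 90 g. It starts upright on the counter, anywhere in the near row. Origin at the centre of its underside; z up its axis.
- cup_d: The tallest of four loose, empty, round fluted steel sundae cups, straight sided, open at the top: 60 mm outside diameter, 102 mm tall, wall 3 mm, about 120 g. It starts upright on the counter, anywhere in the near row. Origin at the centre of its underside; z up its axis.
- coaster1: One of four alike round white marble coasters (90 mm diameter, 4 mm thick) fixed in a straight row, 100 mm from centre to centre, on a dark wooden display board 125 mm wide, 660 mm long and 12 mm thick that lies on the counter; this is number 1 in the row, an end one. Origin at the centre of its underside (12 mm above the counter; its top, where a cup stands, is 16 mm above the counter); z up, y along the row towards coaster 4, x across the board.
- coaster2: One of four alike round white marble coasters (90 mm diameter, 4 mm thick) fixed in a straight row, 100 mm from centre to centre, on a dark wooden display board 125 mm wide, 660 mm long and 12 mm thick that lies on the counter; this is number 2 in the row, a middle one. Origin at the centre of its underside (12 mm above the counter; its top, where a cup stands, is 16 mm above the counter); z up, y along the row towards coaster 4, x across the board.
- coaster3: One of four alike round white marble coasters (90 mm diameter, 4 mm thick) fixed in a straight row, 100 mm from centre to centre, on a dark wooden display board 125 mm wide, 660 mm long and 12 mm thick that lies on the counter; this is number 3 in the row, a middle one. Origin at the centre of its underside (12 mm above the counter; its top, where a cup stands, is 16 mm above the counter); z up, y along the row towards coaster 4, x across the board.
- coaster4: One of four alike round white marble coasters (90 mm diameter, 4 mm thick) fixed in a straight row, 100 mm from centre to centre, on a dark wooden display board 125 mm wide, 660 mm long and 12 mm thick that lies on the counter; this is number 4 in the row, the other end one. Origin at the centre of its underside (12 mm above the counter; its top, where a cup stands, is 16 mm above the counter); z up, y along the row towards coaster 4, x across the board.
- bell: Brass counter bell on a round wooden base, 74 mm diameter, 65 mm tall, loose, standing at one end of the display board, 115 mm beyond the nearest coaster's centre; which end changes from start to start. (A pewter wafer holder, 70 x 60 mm and 64 mm tall, stands likewise at the other end.) Origin at the centre of its underside, 12 mm above the counter.
- coupe: Fluted clear glass coupe on a stem, 76 mm across, 86 mm tall, loose, standing on the counter about the middle of the row of cups; not to be moved. (A sundae spoon and a flat wafer knife, each about 170 mm long, under 30 mm wide and 12 mm high, pointing away from the robot, lie on the counter between the outer and inner cups of the near row, at least 50 mm from any cup's axis.) Origin at the centre of its underside; z up.
Not all that is in view belongs to the job. What is shaped like the bell but pink is not meant.

How it is judged:
By the outcome, as a careful person would: the job done as asked, in the order asked, and still so for the second after the job is handed in, with the robot touching nothing.
It also fails if it takes over 99 s, if anything falls off the work surface, if the arm or the gripper's body presses on something with over 40 N, if the wrist force passes 120 N, or if a joint passes its speed limit or range.

## Working session

There is one attempt and no reset: what is moved stays moved. The work goes in short steps, Python scripts to look and compute and a tool call to move; the robot and the scene stay as the last step left them, time stands still between calls to the robot, and variables do not carry over. Pictures are saved under pics/ and viewed, and the job is handed in when it is done.

Besides the shell and the picture viewer there is one more tool, called by a JSON object that holds its "name" and its "arguments", one argument or row to a line. play_rows: Moves the arm, as the interface text tells. Its arguments: {"type":"object","properties":{"commands":{"type":"array"},"claw":{"type":"number"},"force":{"type":"number"}},"required":["commands"]}

```bash
mkdir -p pics; cat > h.py <<'E'
import numpy as np, cv2
from station import sensors, read_camera, bot
def cam(n):
    c=read_camera(n); return c
def world(c):
    d=c["depth"]; h,w=d.shape
    u,v=np.meshgrid(np.arange(w),np.arange(h))
    P=np.stack([(u-c["cx"])/c["fx"]*d,(v-c["cy"])/c["fy"]*d,d],-1)
    R=cv2.Rodrigues(np.array(c["rvec"],float))[0]; t=np.array(c["tvec"],float).ravel()
    W=(P-t)@R
    W[d==0]=np.nan
    return W
E
python3 - <<'E'
from h import *
o=sensors.get_obs(); print(o)
for n in("scene","top"):
    c=cam(n); cv2.imwrite(f"pics/{n}0.png",c["frame"]); W=world(c); np.savez(f"{n}0.npz",W=W,f=c["frame"])
    R=cv2.Rodrigues(np.array(c["rvec"],float))[0]; print(n,c["fx"],c["fy"],c["cx"],c["cy"],-R.T@np.array(c["tvec"]).ravel(),R[2])
E
```

```text
{'t': 0.0, 'q': array([-1.29207726,  0.47778344,  0.02230422,  1.55646371, -0.01149843,
        1.1092813 , -0.0830839 ]), 'joint_vel': array([-2.69093237e-04, -1.71663201e-04, -8.07399707e-05,  5.42694583e-04,
        1.70668188e-03,  1.11716433e-03, -7.73665776e-04]), 'joint_torque': array([-4.34824406e-04, -5.96441281e+01,  1.60762802e+00, -2.81194550e+01,
        1.24472310e-02,  9.34324897e-03, -5.41729168e-07]), 'eef_pos': array([0.25450888, 0.62487716, 0.40373073]), 'tool_rot': array([-1.14930008e-04,  1.92171626e-01,  9.81360917e-01, -8.96775928e-04]), 'contact_force': array([-0.45813902,  0.07870465, -0.19452454]), 'torque': array([ 0.04761782, -0.0660248 ,  0.03291825]), 'gripper_width': 1.00024983615713}
scene 502.3148035717253 502.3148035717253 276.7598967012944 208.53204397830646 [0.91974636 0.64937268 0.98500688] [-0.28604156 -0.52957373 -0.79858118]
top 442.4626098387232 442.4626098387232 281.37171716545964 204.9890950806031 [0.51925086 0.03505871 1.07181659] [ 0.06679491  0.00955988 -0.99772093]
```

```bash
ls -la .
```

```text
total 12424
drwxr-xr-x  3 agent agent    4096 Dec  7 15:47 .
drwxr-xr-x 23 root  root     4096 Dec  7 15:46 ..
-rw-r--r--  1 agent agent     404 Dec  7 15:47 h.py
drwxr-xr-x  2 agent agent    4096 Dec  7 15:47 pics
-rw-r--r--  1 agent agent 6350890 Dec  7 15:47 scene0.npz
-rw-r--r--  1 agent agent 6350890 Dec  7 15:47 top0.npz
```

View pics/scene0.png

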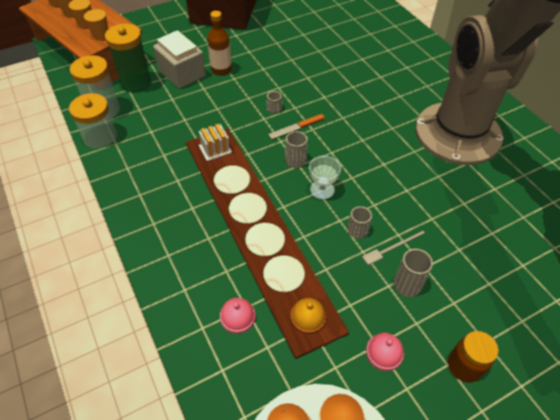

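View pics/top0.png

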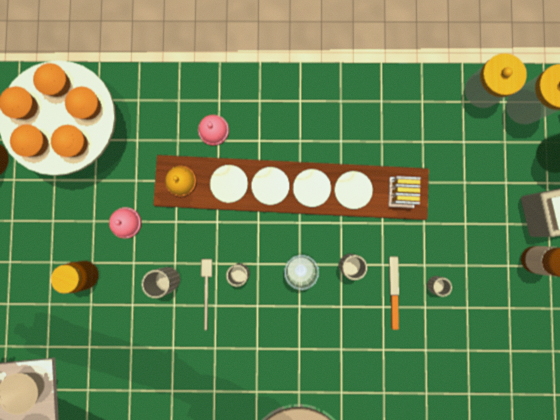

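The top view shows the brass bell at (180,180) on the left (+y) end of the board. The coasters are at (229,183), (270,186), (312,188) and (353,190). The cups look like d (158,284), b (237,275), c (352,267) and a (440,287), with the coupe at (301,271). Next I measure them.

```bash
cat >> h.py <<'E'
from scipy.optimize import least_squares
def circ(P,r=None):
    c0=(P.min(0)+P.max(0))/2
    if r: s=least_squares(lambda p:np.hypot(*(P-p).T)-r,c0,loss='soft_l1',f_scale=0.002).x; return s
    s=least_squares(lambda p:np.hypot(*(P-p[:2]).T)-p[2],[*c0,.03],loss='soft_l1',f_scale=0.002).x; return s
E
python3 - <<'E'
from h import *
ap={}
T=np.load("top0.npz");S=np.load("scene0.npz")
W=T["W"];
for n,(u,v) in dict(d=(158,284),b=(237,275),c=(352,267),a=(440,287),coupe=(301,271),bell=(180,180),jar=(70,278),pink1=(124,222),pink2=(213,128)).items():
    p=W[v-32:v+32,u-26:u+26].reshape(-1,3); p=p[np.isfinite(p[:,0])]
    q=p[p[:,2]>0.03]; q=q[np.hypot(*(q[:,:2]-np.median(q[:,:2],0)).T)<.06]
    zm=np.percentile(q[:,2],98); rim=q[q[:,2]>zm-.006]
    ap[n]=np.median(rim[:,:2],0)
    print(n,"top",zm.round(4),circ(rim[:,:2]).round(4),len(rim),"bbox",rim.min(0).round(3),rim.max(0).round(3))
    # scene cam points in same neighbourhood
    w=S["W"].reshape(-1,3); w=w[np.isfinite(w[:,0])]
    w=w[(np.hypot(*(w[:,:2]-ap[n]).T)<.06)&(w[:,2]>.03)]
    if len(w)<10: print("  scene none");continue
    zs=np.percentile(w[:,2],98); rim=w[w[:,2]>zs-.006]
    print("   scene",zs.round(4),circ(rim[:,:2]).round(4),len(rim), "body",circ(w[(w[:,2]<zs-.01)][:,:2]).round(4))
# coasters
for key,A in(("top",T),("scene",S)):
    f=A["f"].astype(int); m=((f.min(2)>150)).astype(np.uint8)
    w=A["W"]; m&=(abs(w[...,2]-.016)<.012)&(w[...,0]>.4)
    n,l,st,ce=cv2.connectedComponentsWithStats(m.astype(np.uint8))
    for i in range(1,n):
        if st[i,4]>300:
            p=w[l==i]; h=cv2.convexHull(p[:,:2].astype(np.float32)); (cx,cy),r=cv2.minEnclosingCircle(h)
            print(key,ce[i].round(),"mean",p.mean(0).round(4),"enc",round(cx,4),round(cy,4),round(r,4),st[i,4])
E
```

```text
d top 0.1041 [0.412  0.3174 0.0282] 130 bbox [0.384 0.288 0.098] [0.44  0.347 0.106]
   scene 0.1044 [0.4132 0.3159 0.0283] 175 body [0.4136 0.3164 0.0284]
b top 0.0669 [0.4282 0.1449 0.0222] 82 bbox [0.405 0.121 0.061] [0.45  0.169 0.068]
   scene 0.0666 [0.4294 0.1433 0.022 ] 98 body [0.4299 0.1435 0.0224]
c top 0.0843 [ 0.4496 -0.119   0.0252] 101 bbox [ 0.424 -0.145  0.079] [ 0.475 -0.093  0.085]
   scene 0.0845 [ 0.4509 -0.121   0.0255] 98 body [ 0.4512 -0.1207  0.0256]
a top 0.0501 [ 0.4045 -0.3242  0.0192] 73 bbox [ 0.384 -0.345  0.044] [ 0.425 -0.304  0.051]
   scene 0.0512 [ 0.406  -0.3261  0.0193] 55 body [ 0.4056 -0.3263  0.0193]
coupe top 0.0877 [ 4.385e-01 -4.000e-04  3.610e-02] 166 bbox [ 0.4   -0.038  0.082] [0.477 0.038 0.09 ]
   scene 0.0892 [ 0.4401 -0.002   0.0361] 152 body [ 4.415e-01 -1.000e-04  3.200e-02]
bell top 0.0743 [0.6476 0.287  0.0041] 22 bbox [0.642 0.282 0.071] [0.653 0.292 0.079]
   scene 0.0753 [0.6491 0.2865 0.0039] 25 body [0.6509 0.2886 0.0231]
jar top 0.1033 [0.4211 0.5167 0.0215] 590 bbox [0.391 0.487 0.097] [0.451 0.547 0.106]
   scene 0.1036 [
[... 280 characters left out ...]
0.779 0.216 0.066]
   scene 0.0637 [0.7757 0.212  0.0039] 28 body [0.7759 0.2129 0.0211]
top [229. 183.] mean [0.6416 0.1726 0.0158] enc 0.6415 0.173 0.0451 1081
top [270. 185.] mean [0.6368 0.0727 0.0159] enc 0.6371 0.0727 0.0451 1091
top [312. 188.] mean [ 0.6325 -0.0272  0.0154] enc 0.6329 -0.0269 0.0451 1096
top [353. 190.] mean [ 0.628  -0.1267  0.0153] enc 0.6285 -0.1275 0.0452 1099
scene [232. 179.] mean [ 0.6301 -0.1286  0.0171] enc 0.6315 -0.1305 0.0457 709
scene [247. 208.] mean [ 0.6345 -0.0286  0.0169] enc 0.6339 -0.0291 0.0453 812
scene [265. 239.] mean [0.6389 0.0713 0.017 ] enc 0.6374 0.0706 0.0457 936
scene [283. 273.] mean [0.6432 0.1711 0.0171] enc 0.6423 0.1698 0.0454 1081
```

{"name": "play_rows", "arguments": {
  "commands": [
    [0,0,0,8.48],
    [0,0,0,8.48],
    [0,0,0,8.48],
    [0,0,0,8.48],
    [0,0,0,8.48],
    [0,0,0,8.48],
    [0,0,0,8.48],
    [0,0,0,8.48],
    [0,0,0,0],
    [0,0,0,0]
  ],
  "claw": 0.0854,
  "force": 25
}}

```text
t: 1.1
eef_pos: [0.2544, 0.6251, 0.4043]
tool_rot: [0.0, 0.706, 0.709, -0.0]
contact_force: [1.0, -0.9, 0.3]
gripper_width: 0.996
```

{"name": "play_rows", "arguments": {
  "commands": [
    [-0.0308,0.0158,0,0],
    [-0.0308,0.0158,0,0],
    [-0.0308,0.0158,0,0],
    [-0.0308,0.0158,0,0],
    [-0.0308,0.0158,0,0],
    [-0.0308,0.0158,0,0],
    [-0.0308,0.0158,0,0],
    [-0.0308,0.0158,0,0],
    [-0.0308,0.0158,0,0],
    [-0.0308,0.0158,0,0],
    [0,0,0,0],
    [0,0,0,0],
    [0,0,0,0]
  ]
}}

```text
t: 2.4
eef_pos: [0.4121, 0.3181, 0.4047]
tool_rot: [-0.0, 0.706, 0.708, 0.0]
contact_force: [-0.2, 0.2, 0.6]
gripper_width: 0.999
```

{"name": "play_rows", "arguments": {
  "commands": [
    [-0.0012,0.0005,0.03,0],
    [0,0,0.03,0],
    [0,0,0.03,0],
    [0,0,0.03,0],
    [0,0,0.02,0],
    [0,0,0.02,0],
    [0,0,0.02,0],
    [0,0,0,0],
    [0,0,0,0]
  ]
}}

```text
t: 3.3
eef_pos: [0.4128, 0.3168, 0.2247]
tool_rot: [-0.0, 0.706, 0.708, -0.0]
contact_force: [-0.2, -0.5, 0.8]
gripper_width: 0.998
```

{"name": "play_rows", "arguments": {
  "commands": [
    [0,0,0,0],
    [0,0,0,0],
    [0,0,0,0],
    [0,0,0,0],
    [0,0,0,0],
    [0,0,0,0],
    [0,0,0,0],
    [0,0,0,0]
  ],
  "claw": 0.05,
  "force": 25
}}

```text
t: 4.1
eef_pos: [0.4133, 0.3164, 0.2258]
tool_rot: [-0.0, 0.707, 0.707, 0.001]
contact_force: [-1.7, -0.5, 5.5]
gripper_width: 0.691
```

{"name": "play_rows", "arguments": {
  "commands": [
    [0,0,-0.01,0],
    [0,0,-0.02,0],
    [0,0,-0.02,0],
    [0,0,-0.02,0],
    [0,0,-0.02,0],
    [0,0,-0.01,0],
    [0,0,0,0],
    [-0.007,0.011,0,0],
    [-0.0145,0.023,0,0],
    [-0.0145,0.023,0,0],
    [-0.0145,0.023,0,0],
    [-0.0145,0.023,0,0],
    [-0.0145,0.023,0,0],
    [-0.0145,0.023,0,0],
    [-0.0145,0.023,0,0],
    [-0.0145,0.023,0,0],
    [-0.0145,0.023,0,0],
    [-0.007,0.011,0,0],
    [0,0,0,0],
    [0,0,0,0]
  ]
}}

```text
t: 6.1
eef_pos: [0.6414, 0.1717, 0.3237]
tool_rot: [-0.001, 0.707, 0.707, -0.001]
contact_force: [-0.5, 0.8, -1.4]
gripper_width: 0.688
```

```bash
cat >> h.py <<'E'
def rims(p0,h,base=0,rad=.05):
    for n in("top","scene"):
        c=cam(n);w=world(c).reshape(-1,3);w=w[np.isfinite(w[:,0])]
        w=w[(np.hypot(*(w[:,:2]-p0).T)<rad)&(w[:,2]>base+.008)&(w[:,2]<base+h+.006)]
        r=w[w[:,2]>base+h-.006]
        print(n,"rim",circ(r[:,:2]).round(4) if len(r)>10 else len(r),"zmin/max",w[:,2].min().round(4),w[:,2].max().round(4),"body",circ(w[:,:2]).round(4))
E
python3 - <<'E'
from h import *
print(sensors.get_obs()["contact_force"],sensors.get_obs()["eef_pos"])
rims([.642,.172],.102,.1)
c=cam("scene");cv2.imwrite("pics/s1.png",c["frame"])
E
```

```text
[-0.49149157  0.77204984 -1.40141097] [0.64142718 0.17173856 0.32370258]
top rim [0.6809 0.2943 0.1545] zmin/max 0.1083 0.2078 body [0.6448 0.1852 0.0414]
scene rim [0.643  0.1621 0.038 ] zmin/max 0.1082 0.208 body [0.6426 0.1726 0.029 ]
```

View pics/s1.png

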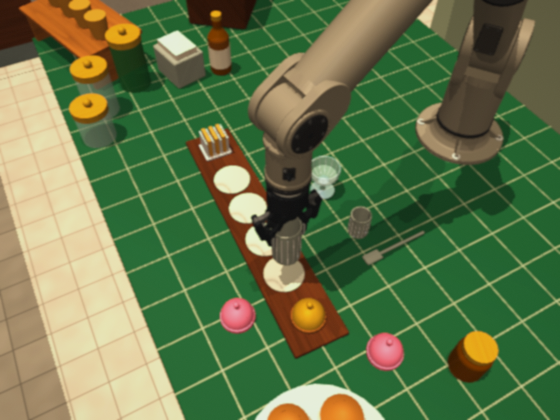

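The scene view shows cup d held upright at about (287,240), above coaster (283,273) beside the bell at (308,315). Now I lower it.

{"name": "play_rows", "arguments": {
  "commands": [
    [0,0.0005,0.015,0],
    [0,0,0.02,0],
    [0,0,0.02,0],
    [0,0,0.015,0],
    [0,0,0.006,0],
    [0,0,0.003,0],
    [0,0,0.001,0],
    [0,0,0,0],
    [0,0,0,0]
  ]
}}

```text
t: 7.15
eef_pos: [0.6429, 0.1715, 0.2455]
tool_rot: [0.0, 0.707, 0.707, 0.001]
contact_force: [0.2, 0.1, -1.4]
gripper_width: 0.691
```

{"name": "play_rows", "arguments": {
  "commands": [
    [0,0,0.001,0],
    [0,0,0.001,0],
    [0,0,0.001,0],
    [0,0,0,0],
    [0,0,0,0]
  ]
}}

```text
t: 7.65
eef_pos: [0.6427, 0.1715, 0.242]
tool_rot: [-0.0, 0.707, 0.707, 0.0]
contact_force: [-1.4, 0.5, 2.4]
gripper_width: 0.691
```

{"name": "play_rows", "arguments": {
  "commands": [
    [0,0,0,0],
    [0,0,0,0],
    [0,0,0,0],
    [0,0,0,0],
    [0,0,0,0],
    [0,0,0,0],
    [0,0,0,0]
  ],
  "claw": 0.0854
}}

```text
t: 8.35
eef_pos: [0.6426, 0.1714, 0.2417]
tool_rot: [-0.0, 0.707, 0.707, 0.0]
contact_force: [-0.1, 0.5, -0.4]
gripper_width: 1.0
```

{"name": "play_rows", "arguments": {
  "commands": [
    [0,0,-0.01,0],
    [0,0,-0.03,0],
    [0,0,-0.03,0],
    [0,0,-0.03,0],
    [0,0,-0.03,0],
    [0,0,-0.03,0],
    [0,0,0,0]
  ]
}}

```text
t: 9.05
eef_pos: [0.6439, 0.1711, 0.4076]
tool_rot: [0.002, 0.707, 0.707, 0.004]
contact_force: [-0.1, -0.0, 0.6]
gripper_width: 0.999
```

{"name": "play_rows", "arguments": {
  "commands": [
    [-0.0243,-0.016,0,0],
    [-0.0243,-0.016,0,0],
    [-0.0243,-0.016,0,0],
    [-0.0243,-0.016,0,0],
    [-0.0243,-0.016,0,0],
    [-0.0243,-0.016,0,0],
    [-0.0243,-0.016,0,0],
    [-0.0243,-0.016,0,0],
    [-0.0243,-0.016,0,0],
    [-0.0243,-0.016,0,0],
    [-0.0243,-0.016,0,0],
    [-0.0243,-0.016,0,0],
    [0,0,0,0],
    [0,0,0,0],
    [0,0,0,0]
  ]
}}

```text
t: 10.55
eef_pos: [0.451, -0.1194, 0.4018]
tool_rot: [0.0, 0.707, 0.707, 0.0]
contact_force: [-0.0, 0.7, -0.5]
gripper_width: 0.999
```

```bash
python3 - <<'E'
from h import *
rims([.642,.172],.102,.016)
rims([.45,-.12],.082,0)
E
```

```text
top rim [0.6415 0.1727 0.0282] zmin/max 0.0242 0.1221 body [0.6409 0.1719 0.0282]
scene rim [0.6429 0.1716 0.0283] zmin/max 0.0242 0.1231 body [0.6432 0.172  0.0284]
top rim [ 0.4497 -0.1187  0.0251] zmin/max 0.0082 0.0855 body [ 0.4502 -0.1177  0.025 ]
scene rim [ 0.451  -0.1208  0.0251] zmin/max 0.0083 0.0862 body [ 0.4511 -0.1208  0.0254]
```

{"name": "play_rows", "arguments": {
  "commands": [
    [-0.0005,-0.0005,0.02,0],
    [0,0,0.03,0],
    [0,0,0.03,0],
    [0,0,0.03,0],
    [0,0,0.03,0],
    [0,0,0.02,0],
    [0,0,0.017,0],
    [0,0,0.01,0],
    [0,0,0,0],
    [0,0,0,0]
  ]
}}

```text
t: 11.75
eef_pos: [0.4504, -0.1207, 0.215]
tool_rot: [0.0, 0.707, 0.707, 0.0]
contact_force: [-0.3, 0.2, -0.3]
gripper_width: 0.997
```

{"name": "play_rows", "arguments": {
  "commands": [
    [0,0,0,0],
    [0,0,0,0],
    [0,0,0,0],
    [0,0,0,0],
    [0,0,0,0],
    [0,0,0,0],
    [0,0,0,0],
    [0,0,0,0]
  ],
  "claw": 0.044,
  "force": 25
}}

```text
t: 12.55
eef_pos: [0.4504, -0.1207, 0.2155]
tool_rot: [0.0, 0.707, 0.707, 0.001]
contact_force: [-1.3, 0.4, 5.4]
gripper_width: 0.621
```

{"name": "play_rows", "arguments": {
  "commands": [
    [0,0,-0.01,0],
    [0,0,-0.02,0],
    [0,0,-0.03,0],
    [0,0,-0.03,0],
    [0,0,-0.02,0],
    [0,0,-0.01,0],
    [0,0,0,0],
    [0.0096,0.0094,0,0],
    [0.0192,0.0188,0,0],
    [0.0192,0.0188,0,0],
    [0.0192,0.0188,0,0],
    [0.0192,0.0188,0,0],
    [0.0192,0.0188,0,0],
    [0.0192,0.0188,0,0],
    [0.0192,0.0188,0,0],
    [0.0192,0.0188,0,0],
    [0.0192,0.0188,0,0],
    [0.0096,0.0094,0,0],
    [0,0,0,0],
    [0,0,0,0]
  ]
}}

```text
t: 14.55
eef_pos: [0.6375, 0.0707, 0.3336]
tool_rot: [-0.0, 0.707, 0.707, -0.001]
contact_force: [0.1, -0.4, -0.6]
gripper_width: 0.624
```

```bash
python3 - <<'E'
from h import *
rims([.638,.072],.082,.12)
c=cam("scene");cv2.imwrite("pics/s2.png",c["frame"])
E
```

```text
Traceback (most recent call last):
  File "h.py", line 23, in rims
    print(n,"rim",circ(r[:,:2]).round(4) if len(r)>10 else len(r),"zmin/max",w[:,2].min().round(4),w[:,2].max().round(4),"body",circ(w[:,:2]).round(4))
                                                                             ~~~~~~~~~~^^
ValueError: zero-size array to reduction operation minimum which has no identity
```

```bash
sed -i 's/^        r=w\[w\[:,2\]>base/        if len(w)<10: print(n,"few",len(w)); continue\n&/' h.py; python3 - <<'E'
from h import *
rims([.638,.072],.082,.12)
c=cam("scene");cv2.imwrite("pics/s2.png",c["frame"])
E
```

```text
top few 0
scene rim [0.64   0.0669 0.0283] zmin/max 0.1283 0.2079 body [0.6389 0.0698 0.0259]
```

View pics/s2.png

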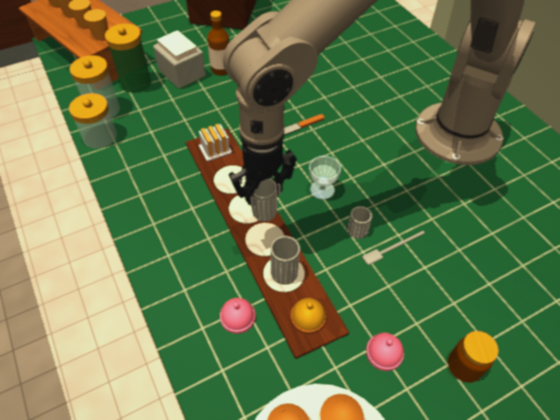

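Cup c is held at (264,200) above coaster (265,239), and cup d stands centred at (284,262). I lower c now.

{"name": "play_rows", "arguments": {
  "commands": [
    [0.001,0,0.015,0],
    [0,0,0.02,0],
    [0,0,0.02,0],
    [0,0,0.02,0],
    [0,0,0.015,0],
    [0,0,0.006,0],
    [0,0,0.003,0],
    [0,0,0.001,0],
    [0,0,0.001,0],
    [0,0,0.001,0],
    [0,0,0,0],
    [0,0,0,0]
  ]
}}

```text
t: 15.95
eef_pos: [0.6382, 0.0724, 0.233]
tool_rot: [0.0, 0.707, 0.707, 0.0]
contact_force: [-0.4, 0.1, -1.2]
gripper_width: 0.624
```

{"name": "play_rows", "arguments": {
  "commands": [
    [0,0,0.001,0],
    [0,0,0.001,0],
    [0,0,0,0],
    [0,0,0,0]
  ]
}}

```text
t: 16.35
eef_pos: [0.6382, 0.0723, 0.2316]
tool_rot: [-0.0, 0.707, 0.707, 0.0]
contact_force: [-2.1, 1.2, 6.6]
gripper_width: 0.622
```

{"name": "play_rows", "arguments": {
  "commands": [
    [0,0,0,0],
    [0,0,0,0],
    [0,0,0,0],
    [0,0,0,0],
    [0,0,0,0],
    [0,0,0,0],
    [0,0,0,0]
  ],
  "claw": 0.0854
}}

```text
t: 17.05
eef_pos: [0.6381, 0.0724, 0.2306]
tool_rot: [-0.0, 0.707, 0.707, -0.0]
contact_force: [-1.3, 0.4, -0.1]
gripper_width: 0.998
```

{"name": "play_rows", "arguments": {
  "commands": [
    [0,0,-0.01,0],
    [0,0,-0.03,0],
    [0,0,-0.03,0],
    [0,0,-0.03,0],
    [0,0,-0.03,0],
    [0,0,-0.03,0],
    [0,0,-0.01,0],
    [0,0,0,0]
  ]
}}

```text
t: 17.85
eef_pos: [0.6384, 0.0721, 0.4027]
tool_rot: [0.001, 0.707, 0.707, 0.002]
contact_force: [-0.3, 0.2, -0.9]
gripper_width: 0.999
```

{"name": "play_rows", "arguments": {
  "commands": [
    [0.008,-0.0233,0,0],
    [0.008,-0.0233,0,0],
    [0.008,-0.0233,0,0],
    [0.008,-0.0233,0,0],
    [0.008,-0.0233,0,0],
    [0.008,-0.0233,0,0],
    [0.008,-0.0233,0,0],
    [0.008,-0.0233,0,0],
    [0.008,-0.0233,0,0],
    [0,0,0,0],
    [0,0,0,0],
    [0,0,0,0],
    [0,0,0,0]
  ]
}}

```text
t: 19.15
eef_pos: [0.429, 0.144, 0.4004]
tool_rot: [0.0, 0.708, 0.707, -0.0]
contact_force: [0.1, -0.4, -0.1]
gripper_width: 0.999
```

```bash
python3 - <<'E'
from h import *
rims([.638,.072],.082,.016)
rims([.4288,.144],.064,0)
E
```

```text
top rim [0.638  0.0737 0.0252] zmin/max 0.0241 0.1015 body [0.6371 0.0735 0.0252]
scene rim [0.6395 0.0726 0.0253] zmin/max 0.0241 0.103 body [0.6397 0.0728 0.0254]
top rim [0.4283 0.1446 0.0222] zmin/max 0.008 0.066 body [0.4291 0.1437 0.0219]
scene rim [0.4295 0.1434 0.0223] zmin/max 0.0081 0.0677 body [0.4297 0.1435 0.0224]
```

{"name": "play_rows", "arguments": {
  "commands": [
    [0,0,0.02,0],
    [0,0,0.03,0],
    [0,0,0.03,0],
    [0,0,0.03,0],
    [0,0,0.03,0],
    [0,0,0.03,0],
    [0,0,0.02,0],
    [0,0,0.01,0],
    [0,0,0,0],
    [0,0,0,0]
  ]
}}

```text
t: 20.35
eef_pos: [0.4289, 0.1444, 0.2012]
tool_rot: [0.0, 0.707, 0.707, 0.0]
contact_force: [-0.5, 0.5, 0.3]
gripper_width: 1.002
```

{"name": "play_rows", "arguments": {
  "commands": [
    [0,0,0,0],
    [0,0,0,0],
    [0,0,0,0],
    [0,0,0,0],
    [0,0,0,0],
    [0,0,0,0],
    [0,0,0,0],
    [0,0,0,0]
  ],
  "claw": 0.038,
  "force": 25
}}

```text
t: 21.15
eef_pos: [0.4287, 0.1445, 0.2016]
tool_rot: [-0.0, 0.707, 0.707, 0.001]
contact_force: [-1.3, -0.2, 7.8]
gripper_width: 0.565
```

{"name": "play_rows", "arguments": {
  "commands": [
    [0,0,-0.01,0],
    [0,0,-0.02,0],
    [0,0,-0.03,0],
    [0,0,-0.03,0],
    [0,0,-0.02,0],
    [0,0,-0.01,0],
    [0,0,0,0],
    [-0.0086,0.0103,0,0],
    [-0.0172,0.0205,0,0],
    [-0.0172,0.0205,0,0],
    [-0.0172,0.0205,0,0],
    [-0.0172,0.0205,0,0],
    [-0.0172,0.0205,0,0],
    [-0.0172,0.0205,0,0],
    [-0.0172,0.0205,0,0],
    [-0.0172,0.0205,0,0],
    [-0.0172,0.0205,0,0],
    [-0.0086,0.0103,0,0],
    [0,0,0,0],
    [0,0,0,0]
  ]
}}

```text
t: 23.15
eef_pos: [0.6328, -0.027, 0.3197]
tool_rot: [-0.001, 0.707, 0.707, -0.001]
contact_force: [-0.7, 0.1, -0.7]
gripper_width: 0.562
```

```bash
python3 - <<'E'
from h import *
rims([.634,-.028],.064,.12)
c=cam("scene");cv2.imwrite("pics/s3.png",c["frame"])
E
```

```text
top few 0
scene rim [ 0.6351 -0.028   0.0245] zmin/max 0.1283 0.19 body [ 0.6342 -0.027   0.0232]
```

View pics/s3.png

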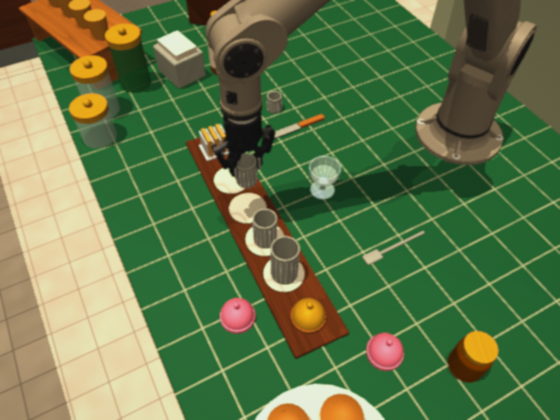

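Cup b is held at (246,172) above coaster (247,208). Cup c stands at (264,230) and d at (284,262). I lower b; contact is expected at TCP z of about 0.2175.

{"name": "play_rows", "arguments": {
  "commands": [
    [-0.0005,0,0.015,0],
    [0,0,0.02,0],
    [0,0,0.02,0],
    [0,0,0.02,0],
    [0,0,0.015,0],
    [0,0,0.006,0],
    [0,0,0.003,0],
    [0,0,0.001,0],
    [0,0,0.001,0],
    [0,0,0.001,0],
    [0,0,0,0],
    [0,0,0,0]
  ]
}}

```text
t: 24.5
eef_pos: [0.6336, -0.0281, 0.219]
tool_rot: [0.0, 0.707, 0.707, 0.0]
contact_force: [-0.4, 0.6, -1.3]
gripper_width: 0.562
```

{"name": "play_rows", "arguments": {
  "commands": [
    [0,0,0.001,0],
    [0,0,0,0],
    [0,0,0,0]
  ]
}}

```text
t: 24.8
eef_pos: [0.6336, -0.0282, 0.2178]
tool_rot: [0.0, 0.707, 0.707, 0.0]
contact_force: [-0.2, -0.6, -0.6]
gripper_width: 0.562
```

{"name": "play_rows", "arguments": {
  "commands": [
    [0,0,0.001,0],
    [0,0,0,0],
    [0,0,0,0]
  ]
}}

```text
t: 25.1
eef_pos: [0.6336, -0.0283, 0.2177]
tool_rot: [-0.0, 0.707, 0.707, 0.0]
contact_force: [-2.9, -0.4, 7.6]
gripper_width: 0.565
```

{"name": "play_rows", "arguments": {
  "commands": [
    [0,0,0,0],
    [0,0,0,0],
    [0,0,0,0],
    [0,0,0,0],
    [0,0,0,0],
    [0,0,0,0],
    [0,0,0,0],
    [0,0,0,0]
  ],
  "claw": 0.0854
}}

```text
t: 25.9
eef_pos: [0.6335, -0.0282, 0.2167]
tool_rot: [-0.0, 0.707, 0.707, -0.0]
contact_force: [-0.9, 0.0, -0.0]
gripper_width: 0.999
```

{"name": "play_rows", "arguments": {
  "commands": [
    [0,0,-0.01,0],
    [0,0,-0.03,0],
    [0,0,-0.03,0],
    [0,0,-0.03,0],
    [0,0,-0.03,0],
    [0,0,-0.03,0],
    [0,0,-0.02,0],
    [0,0,0,0]
  ]
}}

```text
t: 26.7
eef_pos: [0.6343, -0.0288, 0.4008]
tool_rot: [0.002, 0.707, 0.707, 0.003]
contact_force: [0.1, 0.6, -0.4]
gripper_width: 1.003
```

{"name": "play_rows", "arguments": {
  "commands": [
    [-0.0247,-0.019,0,0],
    [-0.0247,-0.019,0,0],
    [-0.0247,-0.019,0,0],
    [-0.0247,-0.019,0,0],
    [-0.0247,-0.019,0,0],
    [-0.0247,-0.019,0,0],
    [-0.0247,-0.019,0,0],
    [-0.0247,-0.019,0,0],
    [-0.0247,-0.019,0,0],
    [-0.0247,-0.019,0,0],
    [-0.0247,-0.019,0,0],
    [-0.0247,-0.019,0,0],
    [0,0,0,0],
    [0,0,0,0],
    [0,0,0,0],
    [0,0,0,0]
  ]
}}

```text
t: 28.3
eef_pos: [0.4063, -0.3235, 0.3964]
tool_rot: [-0.0, 0.706, 0.708, 0.0]
contact_force: [0.2, -0.3, 0.0]
gripper_width: 0.997
```

```bash
python3 - <<'E'
from h import *
rims([.634,-.028],.064,.016)
rims([.405,-.325],.048,0)
E
```

```text
top rim [ 0.6337 -0.0275  0.0223] zmin/max 0.024 0.0837 body [ 0.6329 -0.0271  0.0222]
scene rim [ 0.6352 -0.0288  0.0224] zmin/max 0.024 0.0856 body [ 0.6353 -0.0288  0.0225]
top rim [ 0.4045 -0.3239  0.0193] zmin/max 0.0083 0.0516 body [ 0.4047 -0.3233  0.0194]
scene rim [ 0.406  -0.3259  0.0193] zmin/max 0.0081 0.0536 body [ 0.4059 -0.3263  0.0196]
```

{"name": "play_rows", "arguments": {
  "commands": [
    [-0.0012,-0.0005,0.02,0],
    [0,0,0.03,0],
    [0,0,0.03,0],
    [0,0,0.03,0],
    [0,0,0.03,0],
    [0,0,0.03,0],
    [0,0,0.02,0],
    [0,0,0.01,0],
    [0,0,0.008,0],
    [0,0,0,0],
    [0,0,0,0]
  ]
}}

```text
t: 29.6
eef_pos: [0.4053, -0.326, 0.1894]
tool_rot: [0.001, 0.707, 0.707, 0.0]
contact_force: [0.7, -0.4, 0.3]
gripper_width: 1.004
```

{"name": "play_rows", "arguments": {
  "commands": [
    [0,0,0,0],
    [0,0,0,0],
    [0,0,0,0],
    [0,0,0,0],
    [0,0,0,0],
    [0,0,0,0],
    [0,0,0,0],
    [0,0,0,0],
    [0,0,0,0]
  ],
  "claw": 0.032,
  "force": 25
}}

```text
t: 30.5
eef_pos: [0.4052, -0.3259, 0.1893]
tool_rot: [0.0, 0.707, 0.707, 0.0]
contact_force: [-0.1, 1.0, 4.9]
gripper_width: 0.487
```

{"name": "play_rows", "arguments": {
  "commands": [
    [0,0,-0.01,0],
    [0,0,-0.02,0],
    [0,0,-0.03,0],
    [0,0,-0.03,0],
    [0,0,-0.02,0],
    [0,0,-0.01,0],
    [0,0,0,0],
    [0.0098,0.0112,0,0],
    [0.0197,0.0224,0,0],
    [0.0197,0.0224,0,0],
    [0.0197,0.0224,0,0],
    [0.0197,0.0224,0,0],
    [0.0197,0.0224,0,0],
    [0.0197,0.0224,0,0],
    [0.0197,0.0224,0,0],
    [0.0197,0.0224,0,0],
    [0.0197,0.0224,0,0],
    [0.0098,0.0112,0,0],
    [0,0,0,0],
    [0,0,0,0]
  ]
}}

```text
t: 32.5
eef_pos: [0.6281, -0.1295, 0.3078]
tool_rot: [-0.001, 0.707, 0.707, -0.001]
contact_force: [-0.2, -0.6, 0.2]
gripper_width: 0.484
```

```bash
python3 - <<'E'
from h import *
rims([.629,-.128],.048,.12)
c=cam("scene");cv2.imwrite("pics/s4.png",c["frame"])
E
```

```text
top rim 1 zmin/max 0.129 0.1668 body [ 0.6281 -0.129   0.021 ]
scene rim [ 0.6313 -0.1309  0.022 ] zmin/max 0.128 0.174 body [ 0.6298 -0.1305  0.0206]
```

View pics/s4.png

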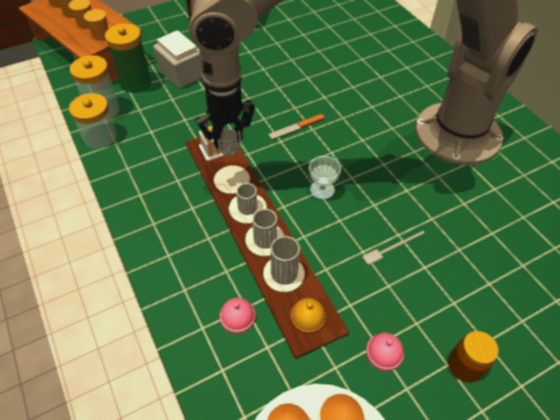

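Cup a is held at (230,142) above the last coaster (232,180), and b, c and d all stand on theirs. I lower a; contact is expected at TCP z of about 0.2055.

{"name": "play_rows", "arguments": {
  "commands": [
    [0.0005,0.0005,0.015,0],
    [0,0,0.02,0],
    [0,0,0.02,0],
    [0,0,0.02,0],
    [0,0,0.015,0],
    [0,0,0.006,0],
    [0,0,0.003,0],
    [0,0,0.001,0],
    [0,0,0.001,0],
    [0,0,0.001,0],
    [0,0,0,0],
    [0,0,0,0]
  ]
}}

```text
t: 33.85
eef_pos: [0.6296, -0.1283, 0.207]
tool_rot: [0.0, 0.707, 0.707, 0.0]
contact_force: [-0.5, -0.0, -0.0]
gripper_width: 0.49
```

{"name": "play_rows", "arguments": {
  "commands": [
    [0,0,0.001,0],
    [0,0,0,0],
    [0,0,0,0]
  ]
}}

```text
t: 34.15
eef_pos: [0.6295, -0.1283, 0.2057]
tool_rot: [-0.0, 0.707, 0.707, -0.0]
contact_force: [0.5, 0.0, -0.2]
gripper_width: 0.49
```

{"name": "play_rows", "arguments": {
  "commands": [
    [0,0,0.001,0],
    [0,0,0,0],
    [0,0,0,0]
  ]
}}

```text
t: 34.45
eef_pos: [0.6296, -0.1285, 0.2054]
tool_rot: [-0.0, 0.707, 0.707, 0.0]
contact_force: [-2.0, 0.6, 6.6]
gripper_width: 0.485
```

{"name": "play_rows", "arguments": {
  "commands": [
    [0,0,0,0],
    [0,0,0,0],
    [0,0,0,0],
    [0,0,0,0],
    [0,0,0,0],
    [0,0,0,0],
    [0,0,0,0],
    [0,0,0,0]
  ],
  "claw": 0.0854
}}

```text
t: 35.25
eef_pos: [0.6295, -0.1284, 0.2047]
tool_rot: [-0.0, 0.707, 0.707, -0.0]
contact_force: [-0.4, -0.4, -1.0]
gripper_width: 1.003
```

{"name": "play_rows", "arguments": {
  "commands": [
    [0,0,-0.01,0],
    [0,0,-0.03,0],
    [0,0,-0.03,0],
    [0,0,-0.03,0],
    [0,0,-0.03,0],
    [0,0,-0.03,0],
    [0,0,-0.03,0],
    [-0.01,-0.02,0,0],
    [-0.02,-0.02,0,0],
    [-0.02,-0.02,0,0],
    [-0.02,-0.02,0,0],
    [-0.02,-0.02,0,0],
    [-0.02,-0.02,0,0],
    [-0.02,-0.02,0,0],
    [-0.01,-0.01,0,0],
    [0,0,0,0],
    [0,0,0,0]
  ]
}}

```text
t: 36.95
eef_pos: [0.4803, -0.2676, 0.3949]
tool_rot: [0.0, 0.707, 0.707, 0.001]
contact_force: [0.4, 0.3, -0.9]
gripper_width: 0.999
```

```bash
python3 - <<'E'
from h import *
for n,p,h in(("d",[.642,.172],.102),("c",[.638,.072],.082),("b",[.634,-.028],.064),("a",[.629,-.128],.048)):
    print(n);rims(p,h,.016)
print("coupe");rims([.439,-.001],.087,0)
print("bell");rims([.649,.287],.065,.012)
print(sensors.get_obs()["t"],sensors.get_obs()["contact_force"])
for n in("scene","top"):
    c=cam(n);cv2.imwrite(f"pics/{n}5.png",c["frame"])
E
```

```text
d
top rim [0.6415 0.1726 0.0282] zmin/max 0.0241 0.1214 body [0.6409 0.1719 0.0283]
scene rim [0.643  0.1716 0.0283] zmin/max 0.0241 0.1224 body [0.6432 0.1719 0.0284]
c
top rim [0.6381 0.0737 0.0252] zmin/max 0.0241 0.102 body [0.6371 0.0735 0.0252]
scene rim [0.6394 0.0724 0.0252] zmin/max 0.0241 0.1024 body [0.6396 0.0727 0.0254]
b
top rim [ 0.6338 -0.0276  0.0223] zmin/max 0.0245 0.0832 body [ 0.633  -0.0271  0.0222]
scene rim [ 0.6354 -0.029   0.0224] zmin/max 0.0243 0.0841 body [ 0.6353 -0.0288  0.0224]
a
top rim [ 0.6296 -0.1269  0.0193] zmin/max 0.0244 0.068 body [ 0.6291 -0.1263  0.0193]
scene rim [ 0.6314 -0.1286  0.0195] zmin/max 0.0242 0.0697 body [ 0.6314 -0.1285  0.0195]
coupe
top rim [ 4.386e-01 -4.000e-04  3.600e-02] zmin/max 0.0355 0.089 body [ 0.4369 -0.001   0.0273]
scene rim [ 0.4397 -0.002   0.036 ] zmin/max 0.008 0.0906 body [ 0.4409 -0.001   0.0326]
bell
top rim [0.648  0.2871 0.0041] zmin/max 0.0203 0.0801 body [0.6456 0.2835 0.0246]
scene rim [0.6494 0.2868 0.0038] zmin/max 0.02 0.0795 body [0.6522 0.2909 0.024 ]
37.55 [ 0.224384   -0.57378745 -0.18760655]
```

View pics/scene5.png

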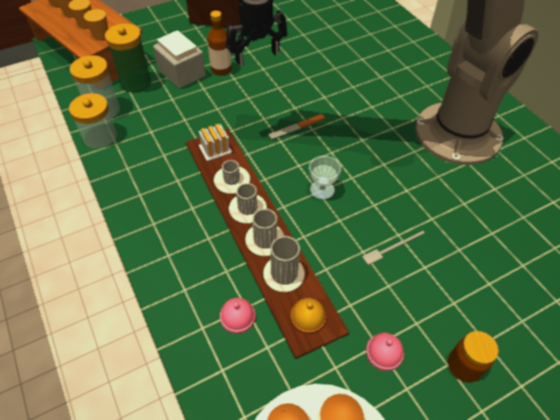

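View pics/top5.png

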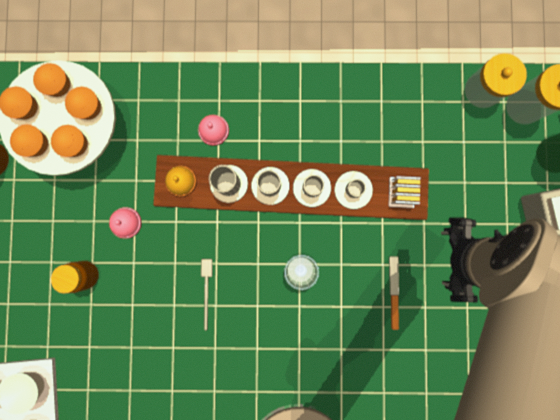

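Both views show the four cups upright and centred, descending from the bell (top view: d at (225,182), c at (269,185), b at (312,187), a at (355,189)). The coupe at (301,271) and the bell at (180,180) are unmoved, and the arm is clear. I'm handing in.

```bash
python3 -c "
from station import bot
print(bot.hand_in())"
```

```text
the job is handed in; nothing more can be done
None
```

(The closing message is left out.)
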